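# Set four ornament blocks in the composing stick, in mirror order

## Robot

A 6-joint arm with a two-finger parallel gripper is mounted at the origin on a cart in front of the work surface, level with it; the furniture and walls round the work are solid. World frame = base frame: x ahead of the robot, y to its left, z up, the work surface at z = 0. Lengths are in m, angles in rad, forces in N, time in s.
With the tool pointing down it reaches from about 0.425 to 0.95 m from the base axis. Payload 3.5 kg.
Tool frame: the origin (TCP) lies between the finger pads; the fingertips stand 14 mm ahead of it and the grasp point (between the pads) lies 5 mm behind it (ctrl.tip_extent is the distance from the TCP to the fingertips, in m); x points along the fingers, z is the direction in which the jaws open and shut, and the axes are right-handed (so a half turn about x gives the same grasp; the last joint's range is limited). The gripper opens to 85 mm and grips with 20 to 120 N. Pads are 22 mm wide; open, the fingers measure 114 mm over their backs; the gripper's body (76 mm by 85 mm) begins 54 mm behind the grasp point. The pads swing forward as they close: fully open they stand 13 mm farther back than shut.
Start: joints at [-1.438, 0.286, 1.577, -0, 1.279, -0.15], TCP at [0.188, -0.648, 0.245] pointing down, gripper open.
Joint ranges: [-2.77, 2.77], [-0.9, 2.22], [0.21, 2.48], [-1.53, 4.67], [0.24, 2.81], [-2.84, 2.84]. Speed limits (rad/s): [2.79, 2.79, 3.14, 3.14, 3.14, 3.14].

## Interface

Orientations are given as a unit quaternion [x, y, z, w].
In Python, from plant import ctrl gives the robot as it stands.
- The arm moves only by the tool move_arm, never from a script. Its argument "commands" is one flat list of numbers, 4 for each row, row after row: the shift along the tool's x, y, z in units of 25 mm (1.0 is 25 mm), then the turn about the tool's x in units of 5 degrees (1.0 is 5 degrees). A call has 1 to 20 rows; each row shifts and turns the commanded pose from where the row before left it, along the tool's axes as they then stand; what a row does not reach is not made up. A row lasts 1/8 s, in which the tool goes at most 62.5 mm and 10.7 degrees, less where a joint would pass 70% of its speed; a pose out of reach is approached as far as the arm can. A call is refused whole if a number of a shift passes 1 or a number of a turn 1, either way. A call with a gripper value outside its range is refused whole. "jaw" is the finger opening in mm, from 0 to 85.4, set as the call begins (left out, the last holds). The fingers move at their own pace and stop on an object; "force" is the grip in N (left out, the last holds). Time passes only in rows, so rows that do not move let the fingers close. It gives the time, the measured TCP pose, the force and the opening at its end, in the units of the state.
- ctrl.get_state(): the state, without advancing time (a new reading comes with each control period).
- ctrl.read_camera(name): name is "scene" or "top"; returns the picture (384x512x3 uint8, red, green, blue); there is no depth.
- ctrl.get_calibration(name): a dict with "camera_matrix" (3x3 intrinsics, pixels), "camera_from_world" (4x4, takes a point from world to camera coordinates). Camera axes: x right, y down, z forward; pixel columns grow to the right and rows downward; lengths in m; the calibration is good to about 2 mm. A picture is of the moment at which its call begins. get_calibration takes no time and is no camera call.
- ctrl.sign_off(): hands the job in, once; it reports no verdict.
The state is a dict: "time": time; "qpos": joint angles; "dq": joint speeds; "joint_efforts": joint torques, N m; "eef_pos": TCP position; "tcp_rot": TCP orientation; "contact_force": force on the tool from outside, world axes, zero at the start; "wrist_torque": the same for the moment, N m; "opening": opening from 0.0 (shut) to 1.0 (fully open).
Only numpy, scipy, OpenCV 4.12 (cv2) and the standard library are available. Lean on these libraries where they do the work, as an engineer would, in place of code of your own. Each camera call takes 0.05 s, during which the arm holds its last target.

## Task

The four ornament blocks stand in the wooden rack in the order in which they shall print, and printing swaps left and right: set them, ornament up, in the steel composing stick in the reverse order as you face the bench, the block from the rack's right end furthest left by the head, and so on. Stand each flat on the stick's floor and square to it, then slide the knee up against the row so that the line is closed up snug, and let go.

Things in the scene. Friction and masses are not known exactly. Their poses are not given: they have to be found in the camera images.
- block_dot: Loose maple printing block, 46 mm deep (x), 38 mm along the row (y), 23.3 mm tall; raised black ornament on top: a solid round dot, 29 mm across. Origin: centre of underside, z up. 50 g. The top 2 mm are ornament. Starts in a bay of the wooden rack, nick to the front. Grip front and back (across 46 mm), fingertips 7 mm or more above its underside to clear ribs and rail 5 mm high.
- block_ring: Loose maple printing block, 46 mm deep (x), 38 mm along the row (y), 23.3 mm tall; raised black ornament on top: a ring, 30 mm across with a hole of 19 mm. Origin: centre of underside, z up. 50 g. The top 2 mm are ornament. Starts in a bay of the wooden rack, nick to the front. Grip front and back (across 46 mm), fingertips 7 mm or more above its underside to clear ribs and rail 5 mm high.
- block_cross: Loose maple printing block, 46 mm deep (x), 38 mm along the row (y), 23.3 mm tall; raised black ornament on top: a cross with equal arms, 31 mm across. Origin: centre of underside, z up. 50 g. The top 2 mm are ornament. Starts in a bay of the wooden rack, nick to the front. Grip front and back (across 46 mm), fingertips 7 mm or more above its underside to clear ribs and rail 5 mm high.
- block_rules: Loose maple printing block, 46 mm deep (x), 38 mm along the row (y), 23.3 mm tall; raised black ornament on top: two parallel bars, each 32 mm long, side by side. Origin: centre of underside, z up. 50 g. The top 2 mm are ornament. Starts in a bay of the wooden rack, nick to the front. Grip front and back (across 46 mm), fingertips 7 mm or more above its underside to clear ribs and rail 5 mm high.
- card_dot: Specimen card in a brass holder, 35x44x2 mm, printed with a solid round dot, fixed on the rack's front ledge before the bay where that block starts (its centre 67 mm along the card's +x, same height). Axes: x to the rack's back, y to its left along the row, z up. Bays every 54 mm. Rack: fixed wooden board 128x232x8 mm, ribs 5 mm high.
- card_ring: Specimen card in a brass holder, 35x44x2 mm, printed with a ring, fixed on the rack's front ledge before the bay where that block starts (its centre 67 mm along the card's +x, same height). Axes: x to the rack's back, y to its left along the row, z up. Bays every 54 mm. Rack: fixed wooden board 128x232x8 mm, ribs 5 mm high.
- card_cross: Specimen card in a brass holder, 35x44x2 mm, printed with a cross with equal arms, fixed on the rack's front ledge before the bay where that block starts (its centre 67 mm along the card's +x, same height). Axes: x to the rack's back, y to its left along the row, z up. Bays every 54 mm. Rack: fixed wooden board 128x232x8 mm, ribs 5 mm high.
- card_rules: Specimen card in a brass holder, 35x44x2 mm, printed with two parallel bars, fixed on the rack's front ledge before the bay where that block starts (its centre 67 mm along the card's +x, same height). Axes: x to the rack's back, y to its left along the row, z up. Bays every 54 mm. Rack: fixed wooden board 128x232x8 mm, ribs 5 mm high.
- stick: Steel composing stick: fixed tray, 64 mm (x) by 274 mm (y), open in front. Origin: centre of underside; x to its back, y to its left. Floor top z = 0.003. Back rail: inner face x = 0.028, top z = 0.008. Head: fixed plate at its left end, inner face y = 0.127, 21 mm high. The blocks stand in a row between head and knee, block x along stick x, centred on x = 0.
- knee (a joint): Sliding end plate right of the row, 21 mm high: m of slide towards the head (stick +y), 0 to 0.008 at the start; 1.5 N moves it, it stays put. Its face is at stick y = -0.077 + value; four blocks tight need 152 mm: value 0.052. Grip: upright brass knob, 16 mm diameter, at stick x = 0, y = -0.101 + value, straight from z = 0.025 to its top at 0.046.
There are look-alikes about, which are no part of the job. Leave any blue or red look-alike of the block_dot alone. What is shaped like the block_cross but green or red is not meant.

How it is judged:
At the end, for the whole second after the job is handed in: All four blocks stand in the stick in the reverse of their rack order, ornament up, flat on its floor, square within 0.14 rad, within 10 mm of its long centre line; the knee has closed the line (value over 0.047, under 5 mm of play in all); all is let go and at rest (x of block_dot in the frame of stick between -0.01 and 0.01 m and y of block_dot in the frame of stick between -0.02 and 0.115 m and z of block_dot in the frame of stick between 0.0005 and 0.0055 m and angle between each of block_dot, block_ring, block_cross, block_rules's own z axis and vertical below 0.08 rad and angle between the x axis of each of block_dot, block_ring, block_cross, block_rules and the x axis of stick, either way round below 0.14 rad and linear speed of each of block_dot, block_ring, block_cross, block_rules below 0.01 m/s and contact force between each of block_dot, block_ring, block_cross, block_rules and the fingers below 0.05 N and x of block_ring in the frame of stick between -0.01 and 0.01 m and y of block_ring in the frame of stick between -0.02 and 0.115 m and z of block_ring in the frame of stick between 0.0005 and 0.0055 m and x of block_cross in the frame of stick between -0.01 and 0.01 m and y of block_cross in the frame of stick between -0.02 and 0.115 m and z of block_cross in the frame of stick between 0.0005 and 0.0055 m and x of block_rules in the frame of stick between -0.01 and 0.01 m and y of block_rules in the frame of stick between -0.02 and 0.115 m and z of block_rules in the frame of stick between 0.0005 and 0.0055 m and ((y of card_dot in the frame of card_ring above 0.02 m and ((y of block_dot in the frame of stick below 0.0865 m and y of block_ring in the frame of stick above 0.0865 m) or (y of block_dot in the frame of stick below 0.0485 m and y of block_ring in the frame of stick above 0.0485 m) or (y of block_dot in the frame of stick below 0.0105 m and y of block_ring in the frame of stick above 0.0105 m))) or (y of card_dot in the frame of card_ring below -0.02 m and ((y of block_ring in the frame of stick below 0.0865 m and y of block_dot in the frame of stick above 0.0865 m) or (y of block_ring in the frame of stick below 0.0485 m and y of block_dot in the frame of stick above 0.0485 m) or (y of block_ring in the frame of stick below 0.0105 m and y of block_dot in the frame of stick above 0.0105 m)))) and ((y of card_dot in the frame of card_cross above 0.02 m and ((y of block_dot in the frame of stick below 0.0865 m and y of block_cross in the frame of stick above 0.0865 m) or (y of block_dot in the frame of stick below 0.0485 m and y of block_cross in the frame of stick above 0.0485 m) or (y of block_dot in the frame of stick below 0.0105 m and y of block_cross in the frame of stick above 0.0105 m))) or (y of card_dot in the frame of card_cross below -0.02 m and ((y of block_cross in the frame of stick below 0.0865 m and y of block_dot in the frame of stick above 0.0865 m) or (y of block_cross in the frame of stick below 0.0485 m and y of block_dot in the frame of stick above 0.0485 m) or (y of block_cross in the frame of stick below 0.0105 m and y of block_dot in the frame of stick above 0.0105 m)))) and ((y of card_dot in the frame of card_rules above 0.02 m and ((y of block_dot in the frame of stick below 0.0865 m and y of block_rules in the frame of stick above 0.0865 m) or (y of block_dot in the frame of stick below 0.0485 m and y of block_rules in the frame of stick above 0.0485 m) or (y of block_dot in the frame of stick below 0.0105 m and y of block_rules in the frame of stick above 0.0105 m))) or (y of card_dot in the frame of card_rules below -0.02 m and ((y of block_rules in the frame of stick below 0.0865 m and y of block_dot in the frame of stick above 0.0865 m) or (y of block_rules in the frame of stick below 0.0485 m and y of block_dot in the frame of stick above 0.0485 m) or (y of block_rules in the frame of stick below 0.0105 m and y of block_dot in the frame of stick above 0.0105 m)))) and ((y of card_ring in the frame of card_cross above 0.02 m and ((y of block_ring in the frame of stick below 0.0865 m and y of block_cross in the frame of stick above 0.0865 m) or (y of block_ring in the frame of stick below 0.0485 m and y of block_cross in the frame of stick above 0.0485 m) or (y of block_ring in the frame of stick below 0.0105 m and y of block_cross in the frame of stick above 0.0105 m))) or (y of card_ring in the frame of card_cross below -0.02 m and ((y of block_cross in the frame of stick below 0.0865 m and y of block_ring in the frame of stick above 0.0865 m) or (y of block_cross in the frame of stick below 0.0485 m and y of block_ring in the frame of stick above 0.0485 m) or (y of block_cross in the frame of stick below 0.0105 m and y of block_ring in the frame of stick above 0.0105 m)))) and ((y of card_ring in the frame of card_rules above 0.02 m and ((y of block_ring in the frame of stick below 0.0865 m and y of block_rules in the frame of stick above 0.0865 m) or (y of block_ring in the frame of stick below 0.0485 m and y of block_rules in the frame of stick above 0.0485 m) or (y of block_ring in the frame of stick below 0.0105 m and y of block_rules in the frame of stick above 0.0105 m))) or (y of card_ring in the frame of card_rules below -0.02 m and ((y of block_rules in the frame of stick below 0.0865 m and y of block_ring in the frame of stick above 0.0865 m) or (y of block_rules in the frame of stick below 0.0485 m and y of block_ring in the frame of stick above 0.0485 m) or (y of block_rules in the frame of stick below 0.0105 m and y of block_ring in the frame of stick above 0.0105 m)))) and ((y of card_cross in the frame of card_rules above 0.02 m and ((y of block_cross in the frame of stick below 0.0865 m and y of block_rules in the frame of stick above 0.0865 m) or (y of block_cross in the frame of stick below 0.0485 m and y of block_rules in the frame of stick above 0.0485 m) or (y of block_cross in the frame of stick below 0.0105 m and y of block_rules in the frame of stick above 0.0105 m))) or (y of card_cross in the frame of card_rules below -0.02 m and ((y of block_rules in the frame of stick below 0.0865 m and y of block_cross in the frame of stick above 0.0865 m) or (y of block_rules in the frame of stick below 0.0485 m and y of block_cross in the frame of stick above 0.0485 m) or (y of block_rules in the frame of stick below 0.0105 m and y of block_cross in the frame of stick above 0.0105 m)))) and value of joint knee above 0.047 m and velocity of joint knee below 0.005 m/s); the robot touches nothing.
It also fails if it takes over 104 s, if anything falls off the work surface, if the arm or the gripper's body presses on something with over 40 N, if the wrist force passes 120 N, or if a joint passes its speed limit or range.

## Working session

There is one attempt and no reset: what is moved stays moved. The work goes in short steps, Python scripts to look and compute and a tool call to move; the robot and the scene stay as the last step left them, time stands still between calls to the robot, and variables do not carry over. Pictures are saved under pics/ and viewed, and the job is handed in when it is done.

Besides the shell and the picture viewer there is one more tool, called after "Emit:" as name(argument=value, ...) on one line, values as JSON. move_arm: Moves the arm, as the interface text tells. Its arguments: {"type":"object","properties":{"commands":{"type":"array"},"jaw":{"type":"number"},"force":{"type":"number"}},"required":["commands"]}

```bash
mkdir -p pics; ls
python3 - <<'E'
from plant import ctrl
import cv2,numpy as np
np.set_printoptions(precision=4,suppress=True)
for n in("scene","top"):
    im=ctrl.read_camera(n); cv2.imwrite(f"pics/{n}0.png",cv2.cvtColor(im,cv2.COLOR_RGB2BGR))
    c=ctrl.get_calibration(n); print(n,c["camera_matrix"],c["camera_from_world"])
s=ctrl.get_state(); print(s)
E
```

```text
pics
scene [[487.8886   0.     255.1707]
 [  0.     487.8886 193.9762]
 [  0.       0.       1.    ]] [[-0.565  -0.8247 -0.0247  0.2339]
 [-0.3497  0.2664 -0.8982  0.2015]
 [ 0.7474 -0.4988 -0.4389  0.9834]
 [ 0.      0.      0.      1.    ]]
top [[378.9985   0.     251.6724]
 [  0.     378.9985 195.318 ]
 [  0.       0.       1.    ]] [[-0.0263 -0.9994  0.0242 -0.0165]
 [-0.9837  0.0216 -0.1787  0.4649]
 [ 0.1781 -0.0285 -0.9836  0.8438]
 [ 0.      0.      0.      1.    ]]
{'time': 0.1, 'qpos': array([-1.438 ,  0.2871,  1.578 ,  0.    ,  1.2786, -0.15  ]), 'dq': array([-0.0007, -0.0017, -0.0045, -0.0011,  0.0008,  0.0001]), 'joint_efforts': array([  0.0004, -40.7298, -29.37  ,  -0.0002,   0.0034,   0.    ]), 'eef_pos': array([ 0.1883, -0.6476,  0.2441]), 'tcp_rot': array([ 0.4251,  0.566 , -0.424 ,  0.5649]), 'contact_force': array([ 0.7078, -0.2826,  0.3355]), 'wrist_torque': array([-0.0194, -0.0219, -0.0104]), 'opening': 0.9962873244794201}
```

View pics/scene0.png

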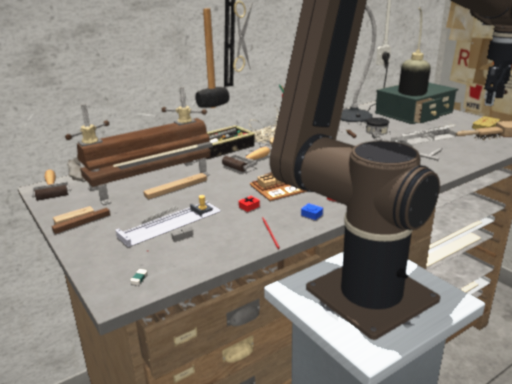

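View pics/top0.png

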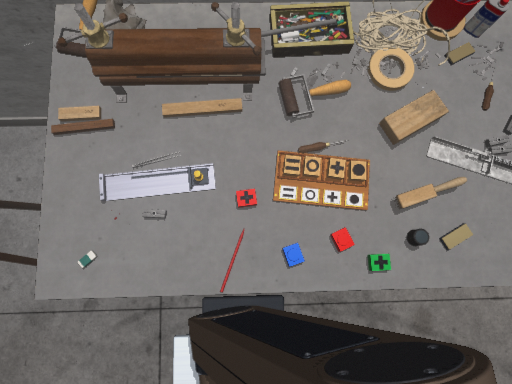

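The top view shows the rack at about (322,180), with rules, ring, cross and dot from left to right. The stick is at (157,181) with the brass knob at (198,175). I'll enlarge both.

Run:
```python
import cv2
im=cv2.imread("pics/top0.png")
cv2.imwrite("pics/c1.png",cv2.resize(im[140:220,260:380],None,fx=6.5,fy=6.5,interpolation=cv2.INTER_CUBIC))
cv2.imwrite("pics/c2.png",cv2.resize(im[145:225,90:225],None,fx=5.9,fy=5.9,interpolation=cv2.INTER_CUBIC))
```

```text
(no output)
```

View pics/c1.png

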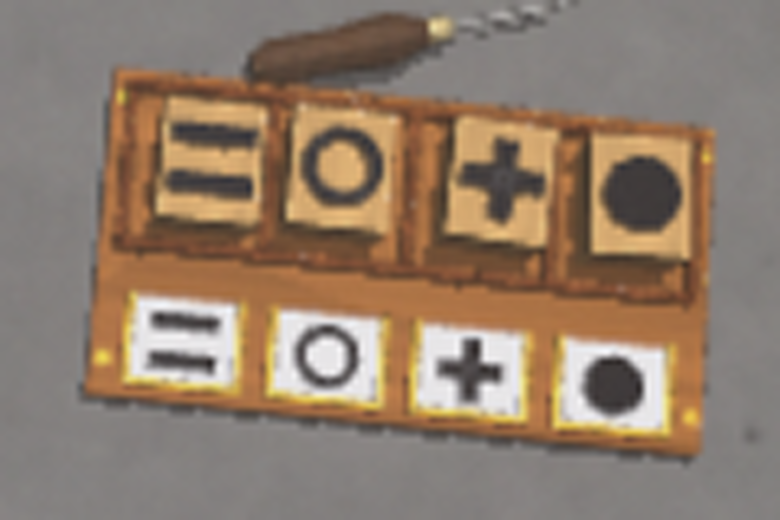

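View pics/c2.png

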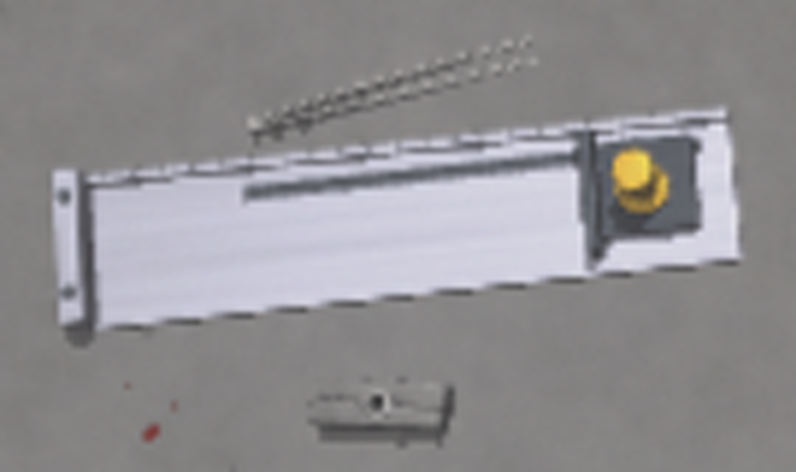

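```bash
cat > h.py <<'E'
import numpy as np,cv2
from scipy.optimize import least_squares
from scipy.spatial.transform import Rotation as R
from plant import ctrl
np.set_printoptions(precision=4,suppress=True)
def proj(P,n="top"):
    c=ctrl.get_calibration(n); T=c["camera_from_world"];P=np.atleast_2d(P)
    q=P@T[:3,:3].T+T[:3,3]; q=q@c["camera_matrix"].T
    return q[:,:2]/q[:,2:]
def ray(uv,z,n="top"):
    c=ctrl.get_calibration(n); T=c["camera_from_world"]
    d=np.linalg.inv(c["camera_matrix"])@np.array([uv[0],uv[1],1.]); d=T[:3,:3].T@d
    o=-T[:3,:3].T@T[:3,3]; return o+d*(z-o[2])/d[2]
def crop(xy,s,off): return (np.array(xy,float)+.5)/s-.5+np.array(off)
def fit(local,uv,x0,n="top"):
    local=np.array(local,float)
    def W(p):
        c,s=np.cos(p[2]),np.sin(p[2]); o=local.copy()
        o[:,0]=p[0]+c*local[:,0]-s*local[:,1]; o[:,1]=p[1]+s*local[:,0]+c*local[:,1]; return o
    r=least_squares(lambda p:(proj(W(p),n)-uv).ravel(),x0,loss='soft_l1')
    return r.x,(proj(W(r.x),n)-uv)
E
python3 - <<'E'
from h import *
print("tip",ctrl.tip_extent)
B={'rules':[(168,97),(268,107),(258,225),(155,213)],'ring':[(292,103),(405,113),(388,235),(283,222)],
'cross':[(455,115),(560,128),(548,248),(445,232)],'dot':[(590,133),(692,138),(690,260),(588,252)]}
z=.0313
loc=[(.023,.019,z),(.023,-.019,z),(-.023,-.019,z),(-.023,.019,z)]
for k,v in B.items():
    uv=crop(v,6.5,(260,140)); p,r=fit(loc,uv,[.5,-.1,0]); print(k,p,'rms px',np.sqrt((r**2).mean()))
uv=crop([(115,68),(715,128),(697,457),(83,392)],6.5,(260,140)); z=.008
p,r=fit([(.064,.116,z),(.064,-.116,z),(-.064,-.116,z),(-.064,.116,z)],uv,[.5,-.1,0]);print('rack',p,r.round(1).tolist())
for k,v in {'rules':(185,341),'ring':(327,357),'cross':(470,371),'dot':(613,385)}.items():
    q=ray(crop(v,6.5,(260,140)),.010); print('card',k,q, 'block exp',q[:2]+.067*np.array([np.cos(p[2]),np.sin(p[2])]))
for n,c,z in [('BR rail',(727,108),.008),('FR',(742,262),.003),('FL',(100,328),.003),('BL',(90,180),.008),('headTL',(52,172),.024),('headFL',(62,325),.024),('knob',(630,170),.046),('kneeT',(588,130),.024),('kneeB',(597,265),.005)]:
    print(n,ray(crop(c,5.9,(90,145)),z))
E
```

```text
tip 0.014
rules [ 0.5402 -0.1278 -0.1371] rms px 0.1613800990576619
ring [ 0.5363 -0.1757 -0.1439] rms px 0.4921389695917921
cross [ 0.5303 -0.2352 -0.1597] rms px 0.18583882759739634
dot [ 0.5236 -0.2864 -0.09  ] rms px 0.09356856048883377
rack [ 0.5064 -0.2016 -0.1279] [[-0.3, -0.4], [0.0, 0.1], [0.4, 0.1], [-0.1, 0.2]]
card rules [ 0.4763 -0.1174  0.01  ] block exp [ 0.5428 -0.1259]
card ring [ 0.4691 -0.1704  0.01  ] block exp [ 0.5355 -0.1789]
card cross [ 0.4626 -0.2239  0.01  ] block exp [ 0.529  -0.2324]
card dot [ 0.456  -0.2774  0.01  ] block exp [ 0.5225 -0.2859]
BR rail [0.5537 0.0648 0.008 ]
FR [0.4891 0.0595 0.003 ]
FL [0.4672 0.3218 0.003 ]
BL [0.5282 0.3267 0.008 ]
headTL [0.528  0.3362 0.024 ]
headFL [0.465  0.3294 0.024 ]
knob [0.5186 0.1006 0.046 ]
kneeT [0.5412 0.1203 0.024 ]
kneeB [0.4887 0.119  0.005 ]
```

Run:
```python
from h import *
uv=crop([(727,108),(742,262),(100,328),(52,172),(62,325)],5.9,(90,145))
loc=[(.032,-.137,.008),(-.032,-.137,.003),(-.032,.127,.003),(.032,.137,.024),(-.032,.137,.024)]
p,r=fit(loc,uv,[.5,.19,.09]); print(p,r.round(2).tolist())
k=ray(crop((631,169),5.9,(90,145)),.046)[:2]-p[:2]; c,s=np.cos(p[2]),np.sin(p[2]); print('knob local',c*k[0]+s*k[1],-s*k[0]+c*k[1])
# scene check
im=ctrl.read_camera("scene")
im=cv2.cvtColor(im,cv2.COLOR_RGB2BGR)
def W(l): return [p[0]+c*l[0]-s*l[1],p[1]+s*l[0]+c*l[1],l[2]]
for l in loc+[(0,-.101,.046)]: 
    u=proj(W(l),"scene")[0]; print(u)
cv2.imwrite("pics/s1.png",cv2.resize(im[185:265,105:230],None,fx=6,fy=6,interpolation=cv2.INTER_CUBIC))
cv2.imwrite("pics/s2.png",cv2.resize(im[150:220,225:345],None,fx=6,fy=6,interpolation=cv2.INTER_CUBIC))
```

```text
[0.5092 0.1976 0.0894] [[0.31, 0.13], [0.48, -0.22], [0.21, 0.47], [-0.29, -0.36], [-0.77, -0.03]]
knob local 0.0010730748134658071 -0.09792105092779727
[207.9744 200.4023]
[221.5612 209.9522]
[132.424  244.6307]
[115.5834 228.463 ]
[127.3709 238.5691]
[202.7014 195.7979]
```

View pics/s1.png

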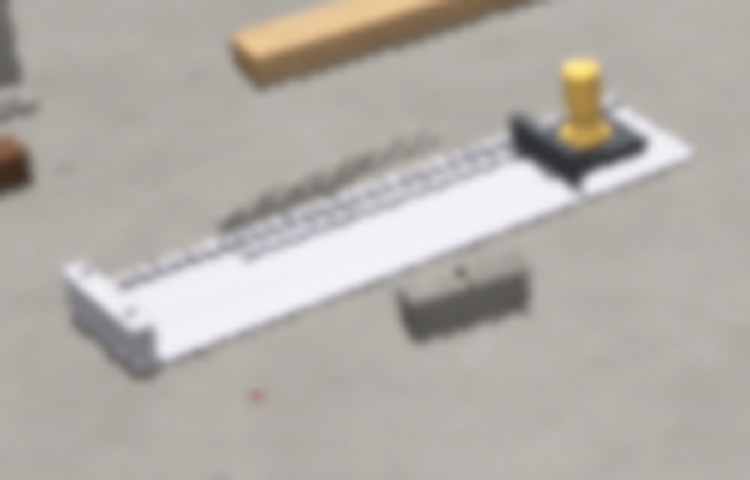

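View pics/s2.png

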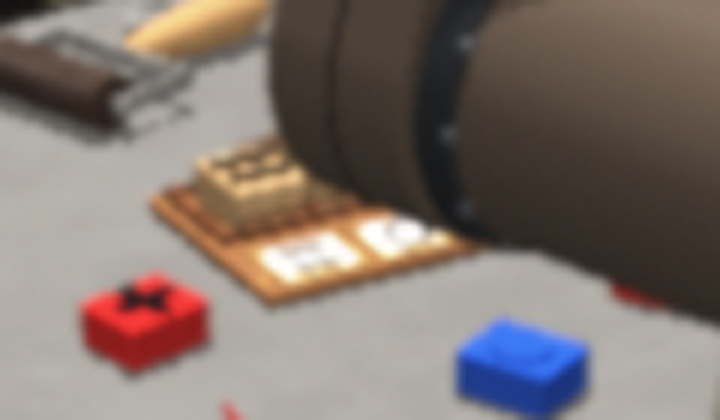

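```bash
cat >> h.py <<'E'
ST=np.array([.5092,.1976,.0894])
def stick(x,y): 
    c,s=np.cos(ST[2]),np.sin(ST[2]); return ST[0]+c*x-s*y, ST[1]+s*x+c*y
def plan(x,y,z,yaw):
    """yaw = world direction (mod pi) for tool z axis; prints turn then shift in tool axes after the turn"""
    s=ctrl.get_state(); M=R.from_quat(s["tcp_rot"]).as_matrix()
    zy=np.arctan2(M[1,2],M[0,2]); 
    d=(yaw-zy+np.pi/2)%np.pi-np.pi/2
    # tool x is down: positive turn about it decreases yaw
    print("pos",s["eef_pos"],"xaxis",M[:,0],"zyaw",zy,"q6",s["qpos"][5],"open",s["opening"],"t",s["time"],"F",s["contact_force"])
    M2=R.from_rotvec(np.array([0,0,d])).as_matrix()@M
    D=M2.T@(np.array([x,y,z])-s["eef_pos"])
    print("turn deg about tool x: %.2f -> units %.2f"%(-np.degrees(d),-np.degrees(d)/5))
    print("shift units (after turn) x %.2f y %.2f z %.2f"%tuple(D/.025))
E
python3 - <<'E'
from h import *
plan(.5236,-.2864,.10,-.11)
plan(.5236,-.2864,.032,-.11)
E
```

```text
pos [ 0.1883 -0.6477  0.2442] xaxis [-0.0002  0.0018 -1.    ] zyaw -1.287974006043747 q6 -0.1500164235652303 open 0.9944483530270636 t 0.15 F [-0.2782 -0.0959 -0.08  ]
turn deg about tool x: -67.49 -> units -13.50
shift units (after turn) x 5.75 y 15.84 z 11.75
pos [ 0.1883 -0.6477  0.2442] xaxis [-0.0002  0.0018 -1.    ] zyaw -1.287974006043747 q6 -0.1500164235652303 open 0.9944483530270636 t 0.15 F [-0.2782 -0.0959 -0.08  ]
turn deg about tool x: -67.49 -> units -13.50
shift units (after turn) x 8.47 y 15.83 z 11.76
```

Emit:
move_arm(commands=[0.2,0,0,-1,0.2,0,0,-1,0.2,0,0,-1,0.2,0,0,-1,0.2,0,0,-1,0.2,0,0,-1,0.2,0,0,-1,0.2,0,0,-1,0.2,0,0,-1,0.2,0,0,-1,0.2,0,0,-1,0.2,0,0,-1,0.2,0,0,-1,0.2,0,0,-0.5], jaw=85)

```text
time: 1.9
eef_pos: [0.1883, -0.6479, 0.1746]
tcp_rot: [0.039, 0.706, -0.038, 0.706]
contact_force: [0.1, -0.6, 0.5]
opening: 0.996
```

Emit:
move_arm(commands=[0,0.9,0.7,0,0,0.9,0.7,0,0,0.9,0.7,0,0,0.9,0.7,0,0,0.9,0.7,0,0,0.9,0.7,0,0,0.9,0.7,0,0,0.9,0.7,0,0,0.9,0.7,0,0,0.9,0.7,0,0,0.9,0.7,0,0,0.9,0.7,0,0,0.9,0.7,0,0,0.9,0.7,0,0,0.9,0.7,0,0,0.9,0.7,0])

```text
time: 3.9
eef_pos: [0.5072, -0.3183, 0.1757]
tcp_rot: [0.038, 0.706, -0.038, 0.706]
contact_force: [0.4, 0.8, 0.5]
opening: 0.996
```

Run:
```python
from h import *
plan(.5236,-.2864,.032,-.11)
im=ctrl.read_camera("scene")
im=cv2.cvtColor(im,cv2.COLOR_RGB2BGR)
cv2.imwrite("pics/s3.png",cv2.resize(im[60:240,200:400],None,fx=3,fy=3,interpolation=cv2.INTER_CUBIC))
```

```text
pos [ 0.5072 -0.3183  0.1757] xaxis [ 0.0004 -0.     -1.    ] zyaw -0.10864532906950616 q6 -0.6214344278531593 open 0.9955241000118892 t 3.9 F [0.3938 0.7527 0.461 ]
turn deg about tool x: 0.08 -> units 0.02
shift units (after turn) x 5.75 y 1.34 z 0.51
```

View pics/s3.png

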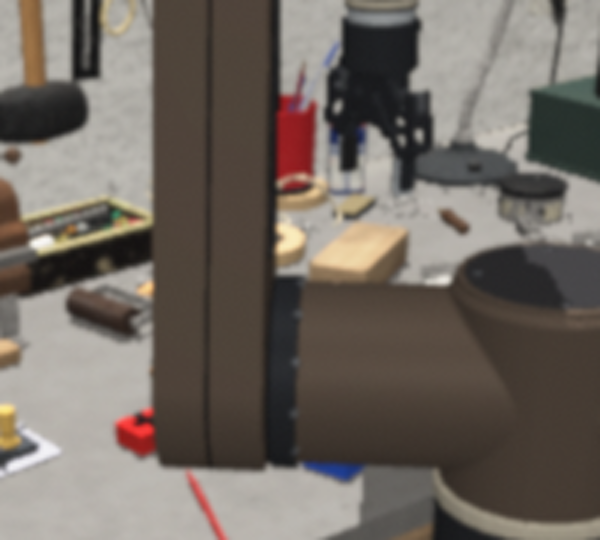

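Run:
```python
from h import *
for p in [(255,80),(340,65),(425,45),(255,50)]: print(ray(crop(p,6.5,(260,140)),.008)[:2],ray(crop(p,6.5,(260,140)),.02)[:2])
```

```text
[ 0.5777 -0.1489] [ 0.5741 -0.147 ]
[ 0.5831 -0.1819] [ 0.5794 -0.1795]
[ 0.5904 -0.2152] [ 0.5867 -0.2124]
[ 0.5897 -0.1495] [ 0.5859 -0.1475]
```

Emit:
move_arm(commands=[0.9,0.67,0.25,0,0.9,0.67,0.25,0,0.9,0,0,0,0.9,0,0,0,0.6,0,0,0,0.6,0,0,0,0.6,0,0,0,0.4,0,0,0,0,0,0,0], jaw=64)

```text
time: 5.08
eef_pos: [0.5218, -0.2888, 0.0293]
tcp_rot: [0.039, 0.707, -0.039, 0.706]
contact_force: [0.6, -0.8, -0.0]
opening: 0.752
```

Run:
```python
from h import *
plan(.5236,-.2864,.029,-.11)
im=ctrl.read_camera("top")
im=cv2.cvtColor(im,cv2.COLOR_RGB2BGR)
cv2.imwrite("pics/t3.png",cv2.resize(im[130:230,250:400],None,fx=5,fy=5,interpolation=cv2.INTER_CUBIC))
```

```text
pos [ 0.5218 -0.2888  0.0293] xaxis [-0.0014  0.0011 -1.    ] zyaw -0.11013337918957791 q6 -0.5654673586236533 open 0.7521787548203231 t 5.075 F [ 0.6043 -0.7572 -0.0184]
turn deg about tool x: -0.01 -> units -0.00
shift units (after turn) x 0.01 y 0.11 z 0.06
```

View pics/t3.png

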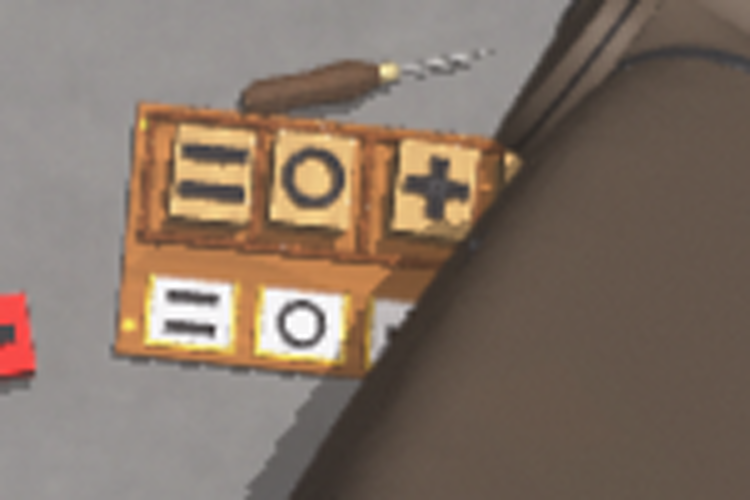

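The top view shows the arm hiding the dot block, with the other three blocks undisturbed. I'll correct by 2.5 mm and grip.

Emit:
move_arm(commands=[0,0.1,0.05,0,0,0,0,0])

```text
time: 5.38
eef_pos: [0.5243, -0.2869, 0.031]
tcp_rot: [0.039, 0.706, -0.039, 0.706]
contact_force: [0.6, 0.4, -0.2]
opening: 0.752
```

Emit:
move_arm(commands=[0,0,0,0,0,0,0,0,0,0,0,0,0,0,0,0,0,0,0,0], jaw=35, force=30)

```text
time: 6.0
eef_pos: [0.5242, -0.2871, 0.0309]
tcp_rot: [0.039, 0.706, -0.039, 0.706]
contact_force: [-0.3, 0.2, 5.3]
opening: 0.526
```

Emit:
move_arm(commands=[-0.4,0,0,0,-0.8,0,0,0,-0.8,0,0,0,-0.8,0,0,0])

```text
time: 6.5
eef_pos: [0.5241, -0.287, 0.1024]
tcp_rot: [0.039, 0.706, -0.039, 0.706]
contact_force: [0.3, 0.2, -0.9]
opening: 0.53
```

Run:
```python
from h import *
x,y=stick(0,.104)
plan(x,y,.10,ST[2])
print(stick(0,.104))
im=ctrl.read_camera("scene")
im=cv2.cvtColor(im,cv2.COLOR_RGB2BGR)
cv2.imwrite("pics/s4.png",cv2.resize(im[60:240,200:400],None,fx=3,fy=3,interpolation=cv2.INTER_CUBIC))
```

```text
pos [ 0.5241 -0.287   0.1024] xaxis [ 0.0011 -0.0008 -1.    ] zyaw -0.1098518943290852 q6 -0.5608269646695522 open 0.5297755291062654 t 6.5 F [ 0.2927  0.235  -0.8808]
turn deg about tool x: -11.42 -> units -2.28
shift units (after turn) x 0.08 y 23.52 z 1.14
(np.float64(0.4999147800127443), np.float64(0.30118467401014626))
```

View pics/s4.png

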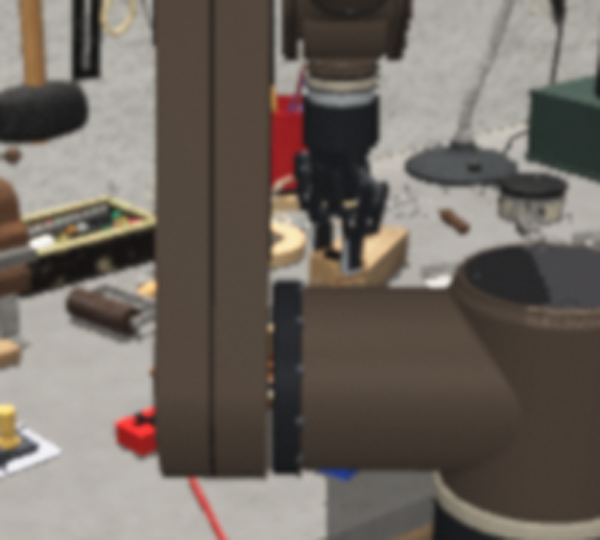

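The picture shows the gripper at about (345,230) with its fingers closed at block width. The opening of 0.53, about 45 mm, agrees with a held block.

Emit:
move_arm(commands=[0,0,0,-1,0,0,0,-1,0,0,0,-0.3,0,1,0.05,0,0,1,0.05,0,0,1,0.05,0,0,1,0.05,0,0,1,0.05,0,0,1,0.05,0,0,1,0.05,0,0,1,0.05,0,0,1,0.05,0,0,1,0.05,0,0,1,0.05,0,0,1,0.05,0,0,1,0.05,0,0,1,0.05,0,0,1,0.05,0,0,1,0.05,0,0,1,0.05,0])

```text
time: 9.05
eef_pos: [0.5052, 0.1405, 0.1003]
tcp_rot: [-0.032, 0.706, 0.032, 0.706]
contact_force: [-0.1, -0.3, -0.1]
opening: 0.53
```

Emit:
move_arm(commands=[0,1,0.05,0,0,1,0.05,0,0,1,0.05,0,0,1,0.05,0,0,1,0.05,0,0,1,0.05,0,0,0,0,0,0,0,0,0])

```text
time: 10.05
eef_pos: [0.4994, 0.2886, 0.1002]
tcp_rot: [-0.033, 0.707, 0.032, 0.706]
contact_force: [0.8, -0.7, -0.2]
opening: 0.527
```

Run:
```python
from h import *
x,y=stick(0,.104)
plan(x,y,.031-.005+.001,ST[2])
for n in("scene","top"):
    im=ctrl.read_camera(n)
    cv2.imwrite(f"pics/{n}5.png",cv2.cvtColor(im,cv2.COLOR_RGB2BGR))
im=cv2.imread("pics/scene5.png")
cv2.imwrite("pics/s5.png",cv2.resize(im[130:280,80:240],None,fx=4.5,fy=4,interpolation=cv2.INTER_CUBIC))
```

```text
pos [0.4994 0.2886 0.1002] xaxis [-0.0005 -0.0005 -1.    ] zyaw 0.09177317308561761 q6 0.25672372326895504 open 0.5267677067114871 t 10.05 F [ 0.7648 -0.731  -0.2004]
turn deg about tool x: 0.14 -> units 0.03
shift units (after turn) x 2.93 y 0.50 z 0.07
```

View pics/s5.png

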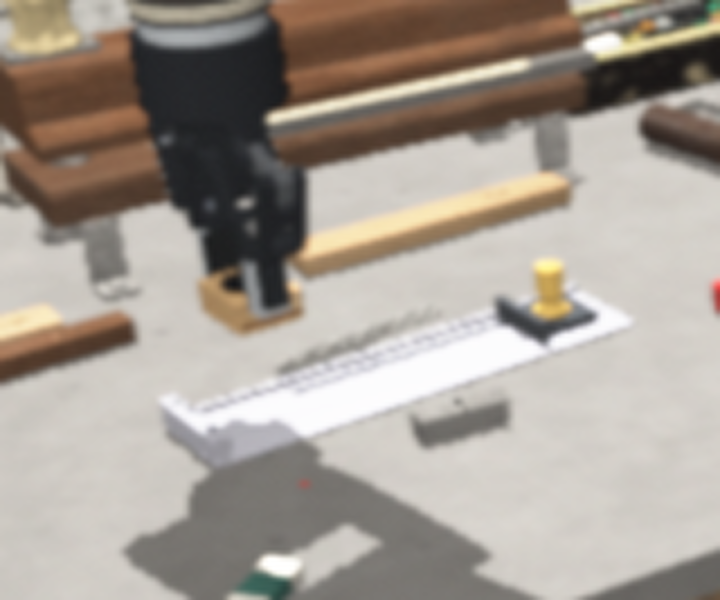

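View pics/top5.png

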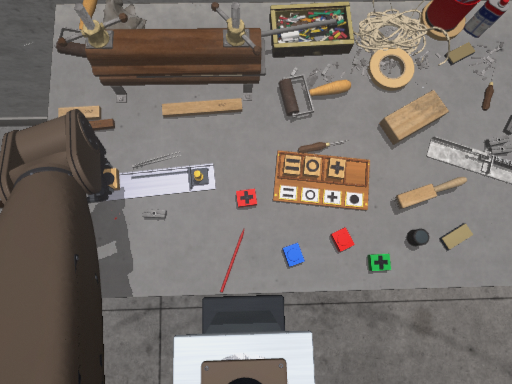

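The dot block is held at (250,300) in the scene crop, level, and clear of the head. I'll lower it.

Emit:
move_arm(commands=[0.3,0.5,0.07,0,0.7,0,0,0,0.7,0,0,0,0.6,0,0,0,0.4,0,0,0,0.2,0,0,0,0,0,0,0])

```text
time: 11.02
eef_pos: [0.5009, 0.301, 0.0276]
tcp_rot: [-0.032, 0.706, 0.032, 0.706]
contact_force: [-0.2, -0.5, 0.4]
opening: 0.529
```

Run:
```python
from h import *
x,y=stick(0,.104)
plan(x,y,.026,ST[2])
im=cv2.cvtColor(ctrl.read_camera("scene"),cv2.COLOR_RGB2BGR)
cv2.imwrite("pics/s6.png",cv2.resize(im[180:270,90:230],None,fx=5.5,fy=5.5,interpolation=cv2.INTER_CUBIC))
```

```text
pos [0.5009 0.301  0.0276] xaxis [-0.0003 -0.0001 -1.    ] zyaw 0.09078218694165546 q6 0.2768319797256645 open 0.5294867657308866 t 11.025 F [-0.1752 -0.4928  0.4415]
turn deg about tool x: 0.08 -> units 0.02
shift units (after turn) x 0.06 y 0.01 z -0.04
```

View pics/s6.png

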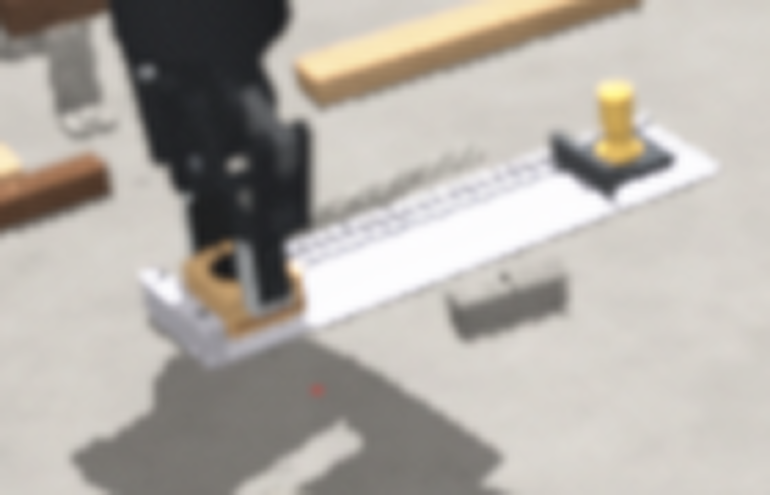

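The dot block sits just inside the head at (245,290). I'll set it down and release.

Emit:
move_arm(commands=[0.05,0,0,0,0.02,0,0,0,0,0,0,0])

```text
time: 11.45
eef_pos: [0.501, 0.3011, 0.0263]
tcp_rot: [-0.032, 0.706, 0.032, 0.707]
contact_force: [0.2, -0.1, -0.8]
opening: 0.529
```

Emit:
move_arm(commands=[0,0,0,0,0,0,0,0,0,0,0,0,-0.4,0,0,0,-0.8,0,0,0,-0.8,0,0,0,-0.8,0,0,0], jaw=64)

```text
time: 12.32
eef_pos: [0.5014, 0.3013, 0.0985]
tcp_rot: [-0.032, 0.706, 0.032, 0.707]
contact_force: [0.5, 0.1, -0.4]
opening: 0.748
```

Run:
```python
from h import *
plan(.5300,-.2345,.10,-.145)
im=cv2.cvtColor(ctrl.read_camera("scene"),cv2.COLOR_RGB2BGR)
cv2.imwrite("pics/s7.png",cv2.resize(im[180:270,90:230],None,fx=5.5,fy=5.5,interpolation=cv2.INTER_CUBIC))
```

```text
pos [0.5014 0.3013 0.0985] xaxis [ 0.0018  0.0007 -1.    ] zyaw 0.09082367871164201 q6 0.2768760841277751 open 0.748302421408612 t 12.325 F [ 0.5419  0.0577 -0.3551]
turn deg about tool x: 13.51 -> units 2.70
shift units (after turn) x -0.06 y -21.04 z 4.23
```

View pics/s7.png

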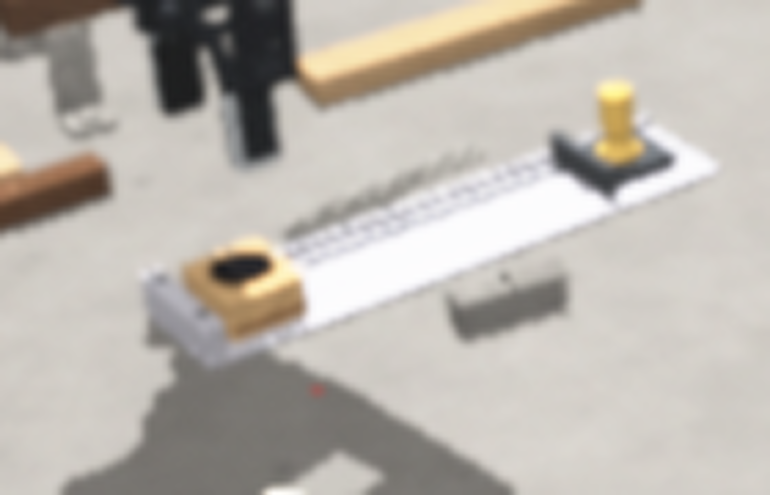

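The dot block stands flat and square by the head at (243,285). Next is the cross block.

Emit:
move_arm(commands=[0,0,0,0.9,0,0,0,0.9,0,0,0,0.9,0,-1,0.2,0,0,-1,0.2,0,0,-1,0.2,0,0,-1,0.2,0,0,-1,0.2,0,0,-1,0.2,0,0,-1,0.2,0,0,-1,0.2,0,0,-1,0.2,0,0,-1,0.2,0,0,-1,0.2,0,0,-1,0.2,0,0,-1,0.2,0,0,-1,0.2,0,0,-1,0.2,0,0,-1,0.2,0,0,-1,0.2,0])

```text
time: 14.88
eef_pos: [0.5238, -0.1327, 0.0967]
tcp_rot: [0.051, 0.705, -0.051, 0.706]
contact_force: [0.1, 0.6, -0.0]
opening: 0.746
```

Emit:
move_arm(commands=[0,-1,0.2,0,0,-1,0.2,0,0,-1,0.2,0,0,-0.9,0.2,0,0,0,0,0,0,0,0,0])

```text
time: 15.62
eef_pos: [0.5292, -0.2306, 0.0959]
tcp_rot: [0.051, 0.705, -0.051, 0.705]
contact_force: [0.2, 0.2, -0.4]
opening: 0.748
```

Run:
```python
from h import *
plan(.5300,-.2345,.031,-.145)
```

```text
pos [ 0.5292 -0.2306  0.0959] xaxis [-0.0005  0.0007 -1.    ] zyaw -0.14483430754648333 q6 -0.442162936483631 open 0.7476252442880243 t 15.625 F [ 0.1742  0.1731 -0.3839]
turn deg about tool x: 0.01 -> units 0.00
shift units (after turn) x 2.60 y -0.15 z 0.06
```

Emit:
move_arm(commands=[0.7,-0.15,0.05,0,0.7,0,0,0,0.6,0,0,0,0.4,0,0,0,0.2,0,0,0,0,0,0,0])

```text
time: 16.38
eef_pos: [0.53, -0.235, 0.0308]
tcp_rot: [0.051, 0.705, -0.051, 0.705]
contact_force: [0.7, -0.4, 0.6]
opening: 0.75
```

Emit:
move_arm(commands=[0,0,0,0,0,0,0,0,0,0,0,0,0,0,0,0,0,0,0,0], jaw=35)

```text
time: 17.0
eef_pos: [0.5307, -0.2354, 0.0319]
tcp_rot: [0.051, 0.705, -0.051, 0.706]
contact_force: [0.9, 0.4, 5.1]
opening: 0.522
```

Emit:
move_arm(commands=[-0.4,0,0,0,-0.8,0,0,0,-0.8,0,0,0,-0.8,0,0,0,0,0,0,0])

```text
time: 17.62
eef_pos: [0.5316, -0.236, 0.1042]
tcp_rot: [0.05, 0.704, -0.052, 0.707]
contact_force: [-0.1, 0.2, -0.8]
opening: 0.529
```

Run:
```python
from h import *
x,y=stick(0,.061); plan(x,y,.10,ST[2])
```

```text
pos [ 0.5316 -0.236   0.1042] xaxis [ 0.0047 -0.0031 -1.    ] zyaw -0.1447848537385983 q6 -0.4473696355208429 open 0.5294078570138678 t 17.625 F [-0.1176  0.1993 -0.8377]
turn deg about tool x: -13.42 -> units -2.68
shift units (after turn) x 0.12 y 19.79 z 0.65
```

Emit:
move_arm(commands=[0,0,0,-0.9,0,0,0,-0.9,0,0,0,-0.9,0,1,0.03,0,0,1,0.03,0,0,1,0.03,0,0,1,0.03,0,0,1,0.03,0,0,1,0.03,0,0,1,0.03,0,0,1,0.03,0,0,1,0.03,0,0,1,0.03,0,0,1,0.03,0,0,1,0.03,0,0,1,0.03,0,0,1,0.03,0,0,1,0.03,0,0,1,0.03,0,0,1,0.03,0])

```text
time: 20.12
eef_pos: [0.5026, 0.1915, 0.1008]
tcp_rot: [-0.032, 0.707, 0.032, 0.706]
contact_force: [-0.1, -0.3, -0.5]
opening: 0.533
```

Emit:
move_arm(commands=[0,1,0.03,0,0,1,0.03,0,0,0.8,0,0,0,0,0,0,0,0,0,0])

```text
time: 20.75
eef_pos: [0.499, 0.2591, 0.1009]
tcp_rot: [-0.032, 0.707, 0.032, 0.706]
contact_force: [0.4, -0.2, -0.2]
opening: 0.528
```

Run:
```python
from h import *
x,y=stick(0,.061)
plan(x,y,.0275,ST[2])
im=cv2.cvtColor(ctrl.read_camera("scene"),cv2.COLOR_RGB2BGR)
cv2.imwrite("pics/s8.png",cv2.resize(im[160:270,90:230],None,fx=5,fy=5,interpolation=cv2.INTER_CUBIC))
```

```text
pos [0.499  0.2591 0.1009] xaxis [-0.0005 -0.0005 -1.    ] zyaw 0.09104738489706603 q6 0.20772980464272003 open 0.5275166177158255 t 20.75 F [ 0.432  -0.2335 -0.219 ]
turn deg about tool x: 0.09 -> units 0.02
shift units (after turn) x 2.94 y -0.04 z 0.19
```

View pics/s8.png

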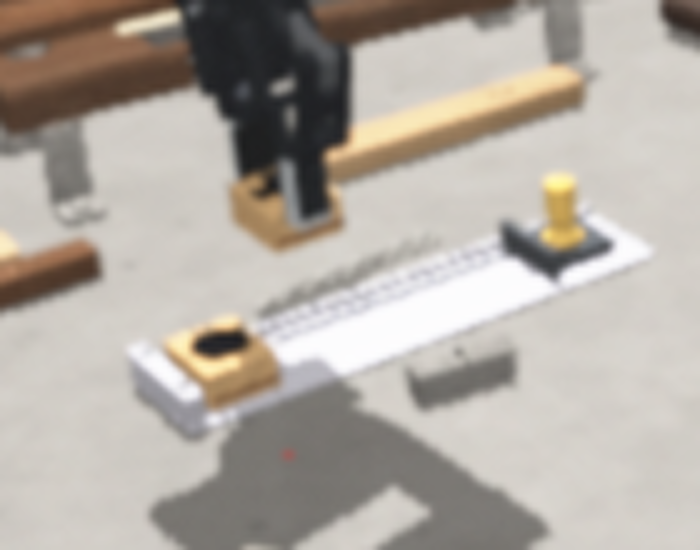

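The cross block is held level at (288,210), and its target gap is clear of the dot block.

Emit:
move_arm(commands=[0.3,-0.05,0.2,0,0.7,0,0,0,0.7,0,0,0,0.6,0,0,0,0.4,0,0,0,0.2,0,0,0,0,0,0,0])

```text
time: 21.68
eef_pos: [0.5044, 0.2585, 0.0283]
tcp_rot: [-0.032, 0.706, 0.032, 0.706]
contact_force: [0.7, 0.5, 0.4]
opening: 0.526
```

Run:
```python
from h import *
x,y=stick(0,.061)
plan(x,y,.0265,ST[2])
im=cv2.cvtColor(ctrl.read_camera("scene"),cv2.COLOR_RGB2BGR)
cv2.imwrite("pics/s9.png",cv2.resize(im[180:270,90:230],None,fx=5.5,fy=5.5,interpolation=cv2.INTER_CUBIC))
```

```text
pos [0.5044 0.2585 0.0283] xaxis [-0.0003 -0.0001 -1.    ] zyaw 0.09089580328259485 q6 0.2036845566870664 open 0.5262014768697801 t 21.675 F [0.738  0.536  0.4173]
turn deg about tool x: 0.09 -> units 0.02
shift units (after turn) x 0.07 y -0.00 z -0.03
```

View pics/s9.png

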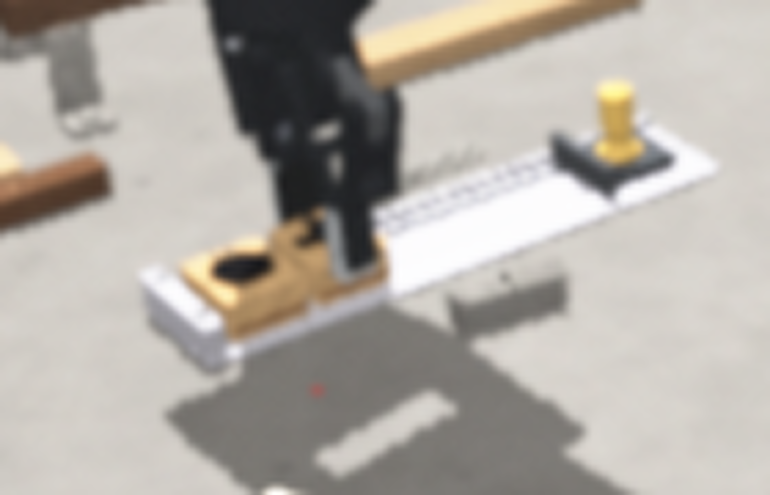

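The cross block is in beside the dot block at (335,255), with a small gap between them. Release it, then fetch the ring block.

Emit:
move_arm(commands=[0.05,0,0,0,0.02,0,0,0,0,0,0,0])

```text
time: 22.1
eef_pos: [0.5046, 0.2585, 0.0271]
tcp_rot: [-0.032, 0.706, 0.032, 0.707]
contact_force: [-0.2, -0.1, 0.1]
opening: 0.524
```

Emit:
move_arm(commands=[0,0,0,0,0,0,0,0,0,0,0,0,-0.4,0,0,0,-0.8,0,0,0,-0.8,0,0,0,-0.8,0,0,0], jaw=64)

```text
time: 22.98
eef_pos: [0.505, 0.2586, 0.0992]
tcp_rot: [-0.032, 0.706, 0.032, 0.707]
contact_force: [0.4, -0.2, 0.6]
opening: 0.748
```

Run:
```python
from h import *
plan(.5365,-.1762,.10,-.138)
```

```text
pos [0.505  0.2586 0.0992] xaxis [ 0.0019  0.0006 -1.    ] zyaw 0.09078822866327706 q6 0.20370284170979278 open 0.747629747733111 t 22.975 F [ 0.4477 -0.2486  0.6421]
turn deg about tool x: 13.11 -> units 2.62
shift units (after turn) x -0.03 y -17.05 z 3.64
```

Emit:
move_arm(commands=[0,0,0,0.9,0,0,0,0.9,0,0,0,0.8,0,-1,0.2,0,0,-1,0.2,0,0,-1,0.2,0,0,-1,0.2,0,0,-1,0.2,0,0,-1,0.2,0,0,-1,0.2,0,0,-1,0.2,0,0,-1,0.2,0,0,-1,0.2,0,0,-1,0.2,0,0,-1,0.2,0,0,-1,0.2,0,0,-1,0.2,0,0,-1,0.2,0,0,-1,0.2,0,0,-1,0.3,0], jaw=58)

```text
time: 25.48
eef_pos: [0.5338, -0.1755, 0.0983]
tcp_rot: [0.048, 0.705, -0.048, 0.706]
contact_force: [0.0, -0.4, -0.1]
opening: 0.678
```

Emit:
move_arm(commands=[0,0,0,0,0,0,0,0])

```text
time: 25.72
eef_pos: [0.5334, -0.174, 0.0974]
tcp_rot: [0.048, 0.705, -0.048, 0.706]
contact_force: [0.2, 0.5, -0.3]
opening: 0.681
```

Run:
```python
from h import *
plan(.5365,-.1762,.031,-.138)
```

```text
pos [ 0.5334 -0.174   0.0974] xaxis [ 0.0002  0.0002 -1.    ] zyaw -0.13620905144523562 q6 -0.3602710923919512 open 0.6810887042587449 t 25.725 F [ 0.2477  0.4508 -0.2716]
turn deg about tool x: 0.10 -> units 0.02
shift units (after turn) x 2.66 y -0.07 z 0.13
```

Emit:
move_arm(commands=[0.7,-0.05,0.13,0,0.7,0,0,0,0.6,0,0,0,0.4,0,0,0,0.2,0,0,0,0,0,0,0])

```text
time: 26.48
eef_pos: [0.5365, -0.1761, 0.0315]
tcp_rot: [0.048, 0.706, -0.048, 0.705]
contact_force: [-1.0, 0.3, 0.7]
opening: 0.681
```

Emit:
move_arm(commands=[0,0,0,0,0,0,0,0,0,0,0,0,0,0,0,0,0,0,0,0], jaw=35)

```text
time: 27.1
eef_pos: [0.5371, -0.1765, 0.0326]
tcp_rot: [0.048, 0.705, -0.048, 0.706]
contact_force: [0.9, 1.0, 4.6]
opening: 0.524
```

Emit:
move_arm(commands=[-0.4,0,0,0,-0.8,0,0,0,-0.8,0,0,0,-0.8,0,0,0,0,0,0,0])

```text
time: 27.72
eef_pos: [0.5382, -0.177, 0.105]
tcp_rot: [0.047, 0.704, -0.049, 0.707]
contact_force: [0.5, -0.2, -0.7]
opening: 0.528
```

Run:
```python
from h import *
x,y=stick(0,.018); plan(x,y,.10,ST[2])
```

```text
pos [ 0.5382 -0.177   0.105 ] xaxis [ 0.005  -0.0027 -1.    ] zyaw -0.1359911286593285 q6 -0.36079981612989365 open 0.5278423304251031 t 27.725 F [ 0.4789 -0.1556 -0.7028]
turn deg about tool x: -12.91 -> units -2.58
shift units (after turn) x 0.17 y 15.75 z 0.18
```

Emit:
move_arm(commands=[0,0,0,-0.9,0,0,0,-0.9,0,0,0,-0.8,0,1,0,0,0,1,0,0,0,1,0,0,0,1,0,0,0,1,0,0,0,1,0,0,0,1,0,0,0,1,0,0,0,1,0,0,0,1,0,0,0,1,0,0,0,1,0,0,0,1,0,0,0,1,0,0,0,1,0,0,0,0.7,0,0,0,0,0,0])

```text
time: 30.22
eef_pos: [0.5005, 0.2154, 0.1015]
tcp_rot: [-0.033, 0.707, 0.033, 0.706]
contact_force: [-0.8, -1.0, -0.7]
opening: 0.53
```

Run:
```python
from h import *
x,y=stick(0,.018)
plan(x,y,.028,ST[2])
im=cv2.cvtColor(ctrl.read_camera("scene"),cv2.COLOR_RGB2BGR)
cv2.imwrite("pics/s10.png",cv2.resize(im[160:270,90:230],None,fx=5,fy=5,interpolation=cv2.INTER_CUBIC))
```

```text
pos [0.5005 0.2154 0.1015] xaxis [-0.0007 -0.0003 -1.    ] zyaw 0.09258274873916242 q6 0.12768975841520977 open 0.5298222480756781 t 30.225 F [-0.8059 -0.9664 -0.6526]
turn deg about tool x: 0.18 -> units 0.04
shift units (after turn) x 2.94 y -0.02 z 0.28
```

View pics/s10.png

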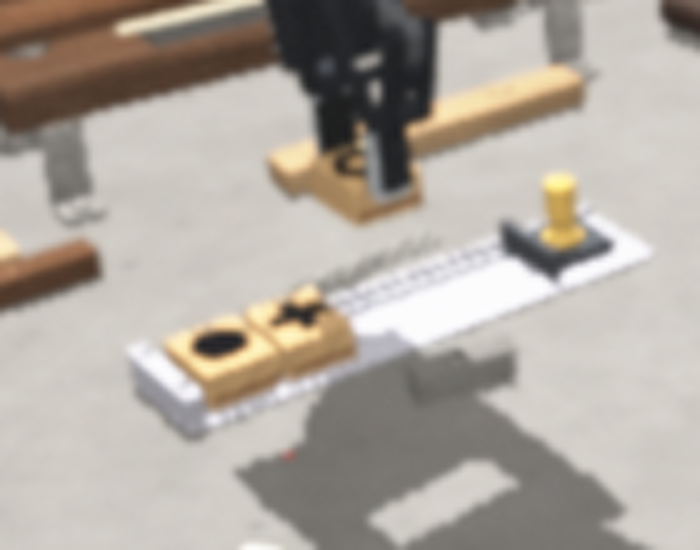

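Dot and cross stand flat and the ring block is held level at (365,190). Lower it.

Emit:
move_arm(commands=[0.3,-0.02,0.25,0,0.7,0,0,0,0.7,0,0,0,0.6,0,0,0,0.4,0,0,0,0.2,0,0,0,0,0,0,0])

```text
time: 31.15
eef_pos: [0.5072, 0.2148, 0.0291]
tcp_rot: [-0.032, 0.707, 0.032, 0.706]
contact_force: [0.3, -0.1, 0.0]
opening: 0.523
```

Emit:
move_arm(commands=[0.05,0,0,0,0.03,0,0,0,0,0,0,0])

```text
time: 31.52
eef_pos: [0.5074, 0.2148, 0.0276]
tcp_rot: [-0.032, 0.706, 0.032, 0.707]
contact_force: [-0.1, 0.3, -0.2]
opening: 0.527
```

Emit:
move_arm(commands=[0,0,0,0,0,0,0,0,0,0,0,0,-0.4,0,0,0,-0.8,0,0,0,-0.8,0,0,0,-0.8,0,0,0], jaw=64)

```text
time: 32.4
eef_pos: [0.5074, 0.2149, 0.0987]
tcp_rot: [-0.032, 0.706, 0.032, 0.707]
contact_force: [0.6, -0.1, -0.2]
opening: 0.749
```

Run:
```python
from h import *
plan(.5405,-.1278,.10,-.133)
im=cv2.cvtColor(ctrl.read_camera("scene"),cv2.COLOR_RGB2BGR)
cv2.imwrite("pics/s11.png",cv2.resize(im[180:270,90:230],None,fx=5.5,fy=5.5,interpolation=cv2.INTER_CUBIC))
```

```text
pos [0.5074 0.2149 0.0987] xaxis [ 0.0008  0.0002 -1.    ] zyaw 0.09082641151991198 q6 0.12551002651905294 open 0.7485865205752471 t 32.4 F [ 0.5614 -0.077  -0.2474]
turn deg about tool x: 12.82 -> units 2.56
shift units (after turn) x -0.05 y -13.41 z 3.13
```

View pics/s11.png

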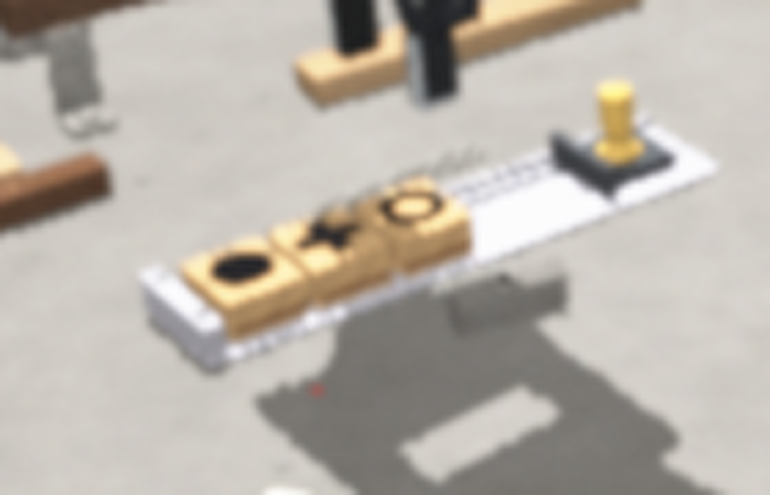

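Three blocks stand flat and in line: dot, cross, ring. Next is the rules block.

Emit:
move_arm(commands=[0,0,0,0.9,0,0,0,0.9,0,0,0,0.8,0,-1,0.25,0,0,-1,0.25,0,0,-1,0.25,0,0,-1,0.25,0,0,-1,0.25,0,0,-1,0.25,0,0,-1,0.25,0,0,-1,0.25,0,0,-1,0.25,0,0,-1,0.25,0,0,-1,0.25,0,0,-1,0.25,0,0,-1,0.25,0,0,-0.4,0,0,0,0,0,0,0,0,0,0], jaw=58)

```text
time: 34.83
eef_pos: [0.542, -0.1273, 0.0972]
tcp_rot: [0.048, 0.706, -0.048, 0.705]
contact_force: [-0.2, -0.2, -0.2]
opening: 0.682
```

Run:
```python
from h import *
plan(.5405,-.1278,.031,-.133)
```

```text
pos [ 0.542  -0.1273  0.0972] xaxis [-0.0004  0.0004 -1.    ] zyaw -0.1355274348524323 q6 -0.2776940983846784 open 0.6822680781753995 t 34.825 F [-0.2293 -0.1925 -0.2012]
turn deg about tool x: -0.14 -> units -0.03
shift units (after turn) x 2.65 y -0.03 z -0.06
```

Emit:
move_arm(commands=[0.7,-0.03,-0.05,0,0.7,0,0,0,0.6,0,0,0,0.4,0,0,0,0.2,0,0,0,0,0,0,0])

```text
time: 35.58
eef_pos: [0.5409, -0.1287, 0.032]
tcp_rot: [0.048, 0.706, -0.048, 0.705]
contact_force: [-0.6, -0.2, -0.0]
opening: 0.679
```

Emit:
move_arm(commands=[0,0,0,0,0,0,0,0,0,0,0,0,0,0,0,0,0,0,0,0], jaw=35)

```text
time: 36.2
eef_pos: [0.5415, -0.129, 0.033]
tcp_rot: [0.048, 0.705, -0.048, 0.706]
contact_force: [-0.2, -0.1, 3.3]
opening: 0.526
```

Emit:
move_arm(commands=[-0.4,0,0,0,-0.8,0,0,0,-0.8,0,0,0,-0.8,0,0,0,0,0,0,0])

```text
time: 36.83
eef_pos: [0.5425, -0.1293, 0.1052]
tcp_rot: [0.047, 0.704, -0.049, 0.707]
contact_force: [-0.0, -0.0, -0.9]
opening: 0.526
```

Run:
```python
from h import *
x,y=stick(0,-.025); plan(x,y,.10,ST[2])
```

```text
pos [ 0.5425 -0.1293  0.1052] xaxis [ 0.0049 -0.0021 -1.    ] zyaw -0.13598997468601617 q6 -0.27998618821820165 open 0.5260161589216136 t 36.825 F [-0.0073 -0.0027 -0.8685]
turn deg about tool x: -12.91 -> units -2.58
shift units (after turn) x 0.19 y 12.14 z -0.16
```

Emit:
move_arm(commands=[0,0,0,-0.9,0,0,0,-0.9,0,0,0,-0.8,0,1,0,0,0,1,0,0,0,1,0,0,0,1,0,0,0,1,0,0,0,1,0,0,0,1,0,0,0,1,0,0,0,1,0,0,0,1,0,0,0,1,0,0,0,1,0,0,0,0.1,0,0,0,0,0,0,0,0,0,0])

```text
time: 39.08
eef_pos: [0.5135, 0.1718, 0.1021]
tcp_rot: [-0.032, 0.707, 0.032, 0.706]
contact_force: [0.5, 0.1, -1.2]
opening: 0.525
```

Run:
```python
from h import *
x,y=stick(0,-.025)
plan(x,y,.0285,ST[2])
im=cv2.cvtColor(ctrl.read_camera("scene"),cv2.COLOR_RGB2BGR)
cv2.imwrite("pics/s12.png",cv2.resize(im[160:270,90:230],None,fx=5,fy=5,interpolation=cv2.INTER_CUBIC))
```

```text
pos [0.5135 0.1718 0.1021] xaxis [-0.0004 -0.0003 -1.    ] zyaw 0.08997134301907962 q6 0.04569037560709551 open 0.5250100974681827 t 39.075 F [ 0.4655  0.0503 -1.1835]
turn deg about tool x: 0.03 -> units 0.01
shift units (after turn) x 2.95 y 0.04 z -0.08
```

View pics/s12.png

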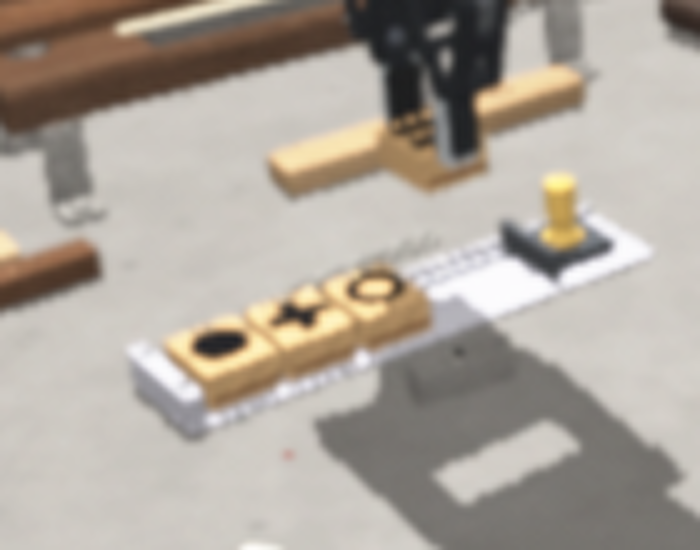

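The rules block is held level at (435,155), with room for it between the ring block and the knee. Lower and release.

Emit:
move_arm(commands=[0.3,0,-0.08,0,0.7,0,0,0,0.7,0,0,0,0.6,0,0,0,0.4,0,0,0,0.2,0,0,0,0,0,0,0])

```text
time: 40.0
eef_pos: [0.5115, 0.1724, 0.0296]
tcp_rot: [-0.032, 0.706, 0.032, 0.706]
contact_force: [-0.2, -0.5, -0.4]
opening: 0.53
```

Emit:
move_arm(commands=[0.05,0,0,0,0.03,0,0,0,0,0,0,0])

```text
time: 40.38
eef_pos: [0.5117, 0.1724, 0.0281]
tcp_rot: [-0.032, 0.706, 0.032, 0.707]
contact_force: [-0.8, 0.4, -0.1]
opening: 0.527
```

Emit:
move_arm(commands=[0,0,0,0,0,0,0,0,0,0,0,0,-0.4,0,0,0,-0.8,0,0,0,-0.8,0,0,0,-0.4,0,0,0], jaw=64)

```text
time: 41.25
eef_pos: [0.5124, 0.1725, 0.0897]
tcp_rot: [-0.032, 0.705, 0.032, 0.707]
contact_force: [0.8, -0.2, -0.1]
opening: 0.748
```

Run:
```python
from h import *
x,y=stick(.001,-.099); plan(x,y,.046,ST[2])
for n in("scene","top"):
    im=ctrl.read_camera(n)
    cv2.imwrite(f"pics/{n}13.png",cv2.cvtColor(im,cv2.COLOR_RGB2BGR))
im=cv2.imread("pics/scene13.png")
cv2.imwrite("pics/s13.png",cv2.resize(im[160:270,90:230],None,fx=5,fy=5,interpolation=cv2.INTER_CUBIC))
im=cv2.imread("pics/top13.png")
cv2.imwrite("pics/t13.png",cv2.resize(im[145:225,90:225],None,fx=5.9,fy=5.9,interpolation=cv2.INTER_CUBIC))
```

```text
pos [0.5124 0.1725 0.0897] xaxis [ 0.0028  0.0004 -1.    ] zyaw 0.09080501721121251 q6 0.046181583288515425 open 0.7478279653275994 t 41.25 F [ 0.8218 -0.248  -0.0753]
turn deg about tool x: 0.08 -> units 0.02
shift units (after turn) x 1.75 y -2.95 z -0.00
```

View pics/s13.png

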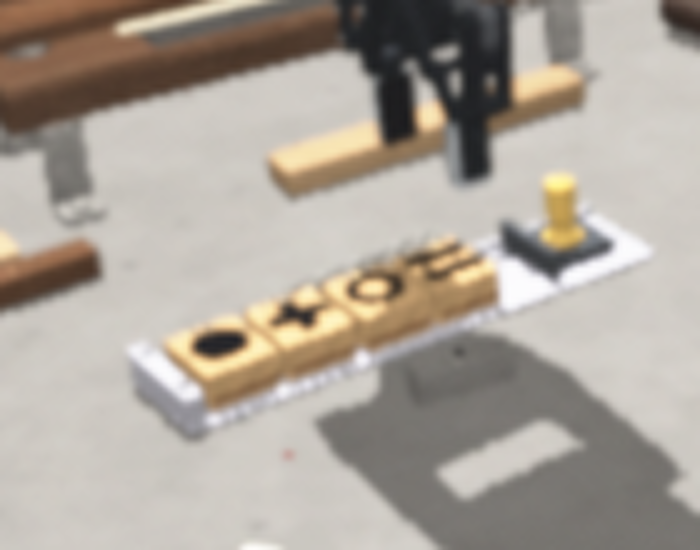

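View pics/t13.png

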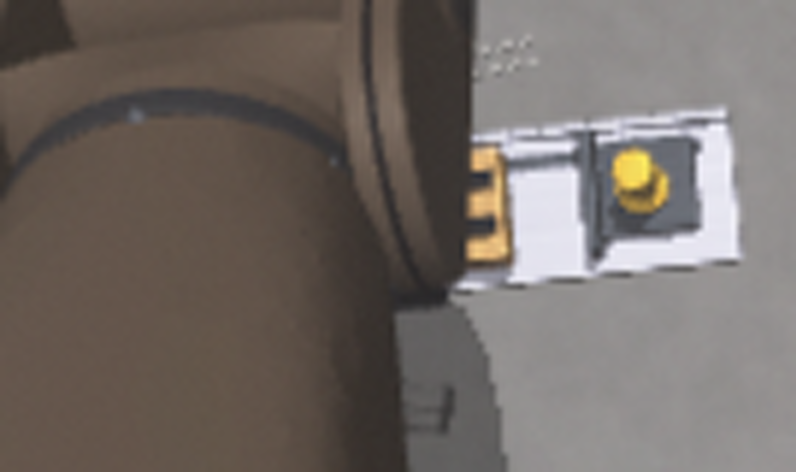

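All four blocks stand flat in the order dot, cross, ring, rules. The knob is clear at (633,172) in the top crop. I'll go to the knob.

Emit:
move_arm(commands=[0,-0.8,0,0,0,-0.8,0,0,0,-0.8,0,0,0,-0.55,0,0,0,0,0,0,0.5,0,0,0,0.5,0,0,0,0.4,0,0,0,0.3,0,0,0,0.1,0,0,0,0,0,0,0], jaw=45)

```text
time: 42.72
eef_pos: [0.5183, 0.099, 0.0428]
tcp_rot: [-0.032, 0.706, 0.032, 0.706]
contact_force: [-0.9, 1.4, -0.8]
opening: 0.525
```

Run:
```python
from h import *
x,y=stick(.001,-.099); plan(x,y,.045,ST[2])
im=ctrl.read_camera("scene")
im=cv2.cvtColor(im,cv2.COLOR_RGB2BGR)
cv2.imwrite("pics/s14.png",cv2.resize(im[150:240,120:260],None,fx=5.5,fy=5.5,interpolation=cv2.INTER_CUBIC))
```

```text
pos [0.5183 0.099  0.0428] xaxis [-0.  0. -1.] zyaw 0.09089155274645229 q6 -0.09465882412526692 open 0.5252510949785474 t 42.725 F [-0.9134  1.3657 -0.7685]
turn deg about tool x: 0.09 -> units 0.02
shift units (after turn) x -0.09 y 0.00 z 0.03
```

View pics/s14.png

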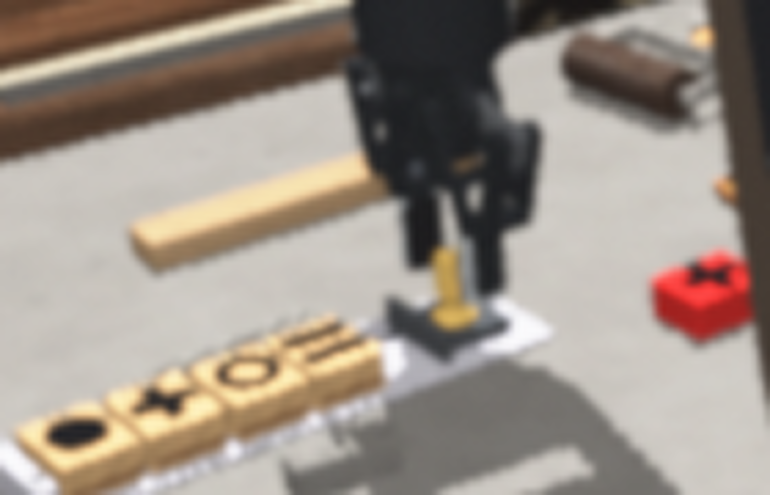

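The knob is between the fingers at (455,275). Close on it.

Emit:
move_arm(commands=[-0.05,0,0,0,0,0,0,0,0,0,0,0,0,0,0,0,0,0,0,0,0,0,0,0], jaw=8, force=25)

```text
time: 43.52
eef_pos: [0.5201, 0.099, 0.045]
tcp_rot: [-0.032, 0.705, 0.032, 0.708]
contact_force: [6.4, 1.5, -1.8]
opening: 0.172
```

Emit:
move_arm(commands=[0,0.2,0,0,0,0.2,0,0,0,0.2,0,0,0,0.2,0,0,0,0,0,0])

```text
time: 44.15
eef_pos: [0.5183, 0.1189, 0.045]
tcp_rot: [-0.032, 0.705, 0.032, 0.708]
contact_force: [6.3, 1.5, -1.7]
opening: 0.168
```

Emit:
move_arm(commands=[0,0.1,0,0,0,0.1,0,0,0,0.1,0,0,0,0.1,0,0,0,0.1,0,0,0,0.1,0,0,0,0.1,0,0,0,0.1,0,0,0,0,0,0])

```text
time: 45.28
eef_pos: [0.5166, 0.1384, 0.045]
tcp_rot: [-0.033, 0.705, 0.032, 0.708]
contact_force: [5.2, -0.7, -1.5]
opening: 0.176
```

Run:
```python
from h import *
x,y=stick(.001,-.049); plan(x,y,.045,ST[2])
im=ctrl.read_camera("scene")
im=cv2.cvtColor(im,cv2.COLOR_RGB2BGR)
cv2.imwrite("pics/s15.png",cv2.resize(im[160:260,110:240],None,fx=5.5,fy=5.5,interpolation=cv2.INTER_CUBIC))
```

```text
pos [0.5166 0.1384 0.045 ] xaxis [ 0.0051 -0.0006 -1.    ] zyaw 0.09118387301770649 q6 -0.017912220810257572 open 0.17593096306081538 t 45.275 F [ 5.2187 -0.6701 -1.5257]
turn deg about tool x: 0.10 -> units 0.02
shift units (after turn) x 0.00 y 0.42 z -0.04
```

View pics/s15.png

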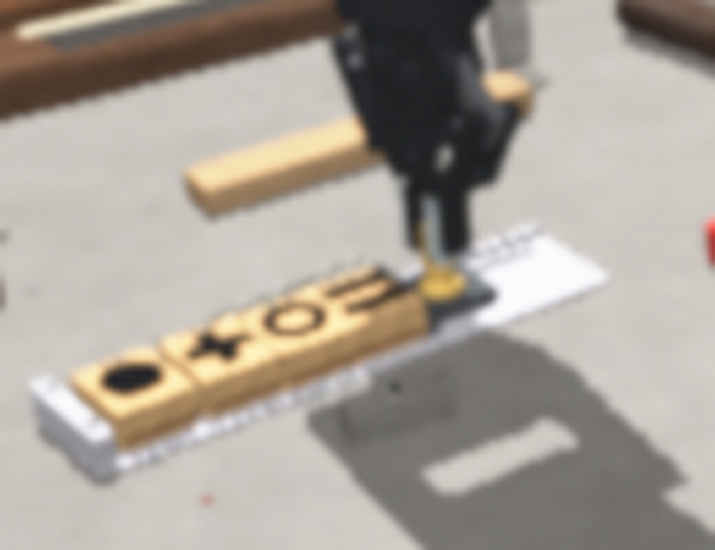

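The knee now touches the rules block at (425,310). Small gaps remain by the dot block, so I'll go on slowly and watch the force.

Emit:
move_arm(commands=[0,0.08,0,0,0,0.08,0,0,0,0.08,0,0,0,0.08,0,0,0,0,0,0])

```text
time: 45.95
eef_pos: [0.5159, 0.1462, 0.045]
tcp_rot: [-0.033, 0.705, 0.032, 0.708]
contact_force: [6.1, -2.1, -2.2]
opening: 0.171
```

Emit:
move_arm(commands=[0,0.06,0,0,0,0.06,0,0,0,0,0,0])

```text
time: 46.32
eef_pos: [0.5157, 0.1491, 0.045]
tcp_rot: [-0.033, 0.705, 0.032, 0.708]
contact_force: [4.6, -1.5, -1.6]
opening: 0.17
```

Emit:
move_arm(commands=[0,0.06,0,0,0,0.06,0,0,0,0,0,0])

```text
time: 46.7
eef_pos: [0.5156, 0.1496, 0.0451]
tcp_rot: [-0.035, 0.705, 0.031, 0.708]
contact_force: [5.8, -10.7, -0.6]
opening: 0.174
```

Force rises to 10.7 N at about 51 mm of travel: the line is closed. I'll ease the push and let go.

Emit:
move_arm(commands=[0,-0.05,0,0,0,0,0,0])

```text
time: 46.95
eef_pos: [0.5156, 0.1495, 0.045]
tcp_rot: [-0.034, 0.705, 0.031, 0.708]
contact_force: [6.1, -7.0, -0.9]
opening: 0.175
```

Emit:
move_arm(commands=[0,0,0,0,0,0,0,0,0,0,0,0,0,0,0,0,-0.4,0,0,0,-0.6,0,0,0,-0.8,0,0,0,-0.8,0,0,0,-1,0,0,0,-1,-0.5,0,0,0,-1,0,0,0,-1,0,0,0,-1,0,0,0,-1,0,0,0,-1,0,0,0,-1,0,0,0,-1,0,0,0,-1,0,0], jaw=45)

```text
time: 49.2
eef_pos: [0.5331, -0.0611, 0.1606]
tcp_rot: [-0.032, 0.706, 0.032, 0.707]
contact_force: [0.1, 0.3, 0.6]
opening: 0.528
```

Run:
```python
from h import *
print(ctrl.get_state()["eef_pos"])
for n in("scene","top"):
    im=ctrl.read_camera(n)
    cv2.imwrite(f"pics/{n}16.png",cv2.cvtColor(im,cv2.COLOR_RGB2BGR))
im=cv2.imread("pics/scene16.png")
cv2.imwrite("pics/s16.png",cv2.resize(im[160:270,90:230],None,fx=5,fy=5,interpolation=cv2.INTER_CUBIC))
im=cv2.imread("pics/top16.png")
cv2.imwrite("pics/t16.png",cv2.resize(im[145:225,90:225],None,fx=5.9,fy=5.9,interpolation=cv2.INTER_CUBIC))
```

```text
[ 0.5331 -0.0611  0.1606]
```

View pics/s16.png

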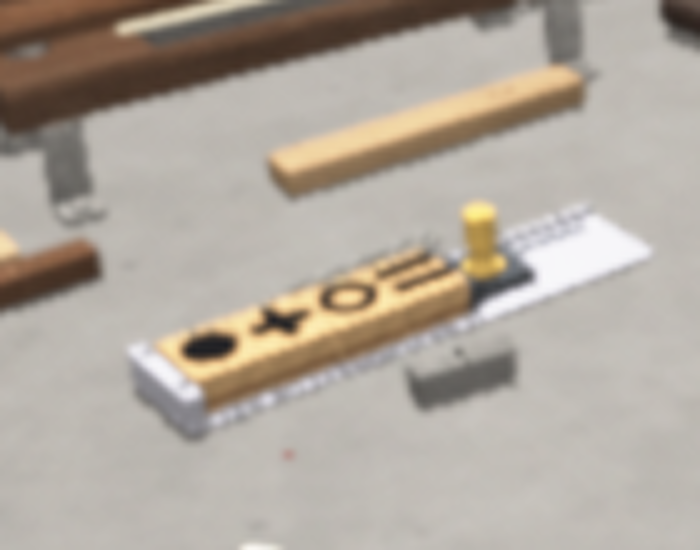

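View pics/t16.png

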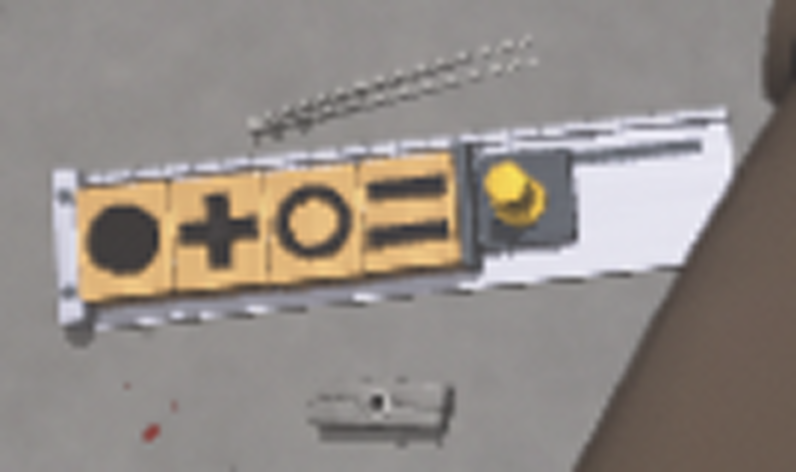

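Run:
```python
from h import *
c,s=np.cos(ST[2]),np.sin(ST[2])
L=lambda uv,z:(lambda d:(c*d[0]+s*d[1],-s*d[0]+c*d[1]))(ray(crop(uv,5.9,(90,145)),z)[:2]-ST[:2])
for n,p in {'dot':(124,238),'cross':(217,231),'ring':(313,222),'rules':(408,212)}.items(): print(n,np.round(L(p,.0263),4))
print('knob',np.round(L((508,182),.046),4))
```

```text
dot [0.     0.1083]
cross [-0.0012  0.0713]
ring [-0.0017  0.0329]
rules [-0.0018 -0.0052]
knob [ 0.0012 -0.0491]
```

```bash
python3 -c "
from plant import ctrl
ctrl.sign_off()"
```

```text
the job is handed in; nothing more can be done
```

The four blocks now stand in the stick, left to right from the head: dot, cross, ring, rules. That is the reverse of the rack order (rules, ring, cross, dot). I slid the knee up by its knob until the push force rose to about 11 N, then eased off, let go, drew the arm clear and handed the job in at about 49 s.

The last camera checks all agreed with the target:
- **Position:** the block centres lie within 2 mm of the stick's centre line, at stick y of about 0.108, 0.071, 0.033 and -0.005 m. Tight placing would give 0.108, 0.070, 0.032 and -0.006.
- **Knee:** the knob sits at stick y of about -0.049 m, which is a knee value of about 0.052.
- **Line:** the blocks look flat and square with no visible gaps, and nothing is touched.

No check failed. While gripping the knob there was a steady sideways force of about 6 N, from roughly 2 mm of misalignment, well inside the limits.

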